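Pack the tea fan gift box

ROBOT

A 6-joint arm with a two-finger parallel gripper is mounted at the origin on the work surface. World frame = base frame: x ahead of the robot, y to its left, z up, the work surface at z = 0. Lengths are in m, angles in rad, forces in N, time in s.
With the tool pointing down it reaches from about 0.35 to 0.975 m from the base axis. Payload 4.9 kg.
Tool frame: the origin (TCP) lies on the front face of the gripper's body, between the roots of the fingers; the fingertips stand ctrl.finger_overhang ahead of it and the grasp point (between the pads) lies 54 mm ahead of it (ctrl.finger_overhang is the distance from the TCP to the fingertips, in m); z points along the fingers, y is the line along which they close (so a half turn about z gives the same grasp; the last joint's range is limited). The gripper opens to 85 mm and grips with 20 to 120 N. Pads are 22 mm wide; open, the fingers measure 114 mm over their backs; the gripper's body (76 mm by 85 mm) begins 54 mm behind the grasp point. The pads swing forward as they close: fully open they stand 13 mm farther back than shut.
Start: joints at [-1.289, 0.053, 1.613, -0, 1.476, -0.119], TCP at [0.244, -0.575, 0.304] pointing down, gripper open.
Joint ranges: [-3.01, 3.01], [-1.01, 2.22], [0.06, 2.58], [-1.02, 4.17], [0.09, 2.62], [-3.14, 3.14]. Speed limits (rad/s): [2.57, 2.57, 3.14, 3.14, 3.14, 3.14].

INTERFACE

Orientations are given as a rotation vector (axis times angle).
In Python, from station import ctrl, vision gives the robot as it stands. The module is installed in compiled form; this text tells all that it offers.
- The arm moves only by the tool drive_tool, never from a script. Its argument "rows" is a list of rows, each a list of 2 entries, a list of its own where there are three numbers: the shift along the tool's x, y, z in m, then the turn about the tool's z in rad. A call has 1 to 10 rows; each row shifts and turns the commanded pose from where the row before left it, along the tool's axes as they then stand; what a row does not reach is not made up. A row lasts 1/10 s, in which the tool goes at most 50 mm and 8.59 degrees, less where a joint would pass 70% of its speed; a pose out of reach is approached as far as the arm can. A call with a gripper value outside its range is refused whole. "jaw" is the closure, from 0 (fully open) to 1 (shut), set as the call begins (left out, the last holds). The fingers move at their own pace and stop on an object; "grip_force" is the grip in N (left out, the last holds). Time passes only in rows, so rows that do not move let the fingers close. It gives the time, the measured TCP pose, the force, the opening and the grip force at its end, in the units of the state.
- ctrl.get_obs(): the state, without advancing time (a new reading comes with each control period).
- vision.get_image(name): name is "scene" or "top" or "wrist"; returns a dict with "image" (384x512x3 uint8, blue, green, red), "vertical_fov" (degrees; the focal length in pixels is half the picture's height over the tangent of half this angle, whatever the lens; pixels are square), "cx", "cy" (the principal point, pixels), "R" (3x3) and "t" (3): a world point X has camera coordinates R X + t. Camera axes: x right, y down, z forward; pixel columns grow to the right and rows downward; lengths in m; the calibration is good to about 2 mm. A picture is of the moment at which its call begins. There is no depth.
- ctrl.finish_job(): hands the job in; it is judged then, once.
The state is a dict: "t": time; "q": joint angles; "dq": joint speeds; "effort": joint torques, N m; "tool_pos": TCP position; "tool_rot": TCP orientation; "contact_force": force on the tool from outside, world axes, zero at the start; "wrist_torque": the same for the moment, N m; "opening": finger opening in m; "grip_force": force on a finger pad.
Only numpy, scipy, OpenCV 4.12 (cv2) and the standard library are available. Lean on these libraries where they do the work, as an engineer would, in place of code of your own. Each camera call takes 0.05 s, during which the arm holds its last target. There are 200 camera calls.

TASK

Pack the gift box: lay the short closed fan flat in the long pocket and stand the round red case upright in the round pocket, each fully down on its pocket's floor. Set them down without dropping or flinging them, and leave the square red case where it stands.

Things in the scene. Friction and masses are not known exactly. Their poses are not given: they have to be found in the camera images.
- short_fan: closed short folding fan lying flat, a rigid bar 150 long x 26 wide x 24 mm high, about 45 g: brown sides, bare wood ribs and rivet at one end, orange-red leaf at the other. Origin: centre of its underside; x along its length to the leaf end, y across, z up. Balanced at mid-length; goes in its pocket either way round. A 230 mm dark blue fan to the left is not wanted.
- round_case: round red lacquer case, an upright cylinder 54 mm in diameter and 40 mm high, 90 g (nominal), lid fixed, thin brass line round it and a round brass dot on top. Origin: centre of its underside; z up.
- square_case: square red lacquer case of the same colour, 62 x 62 mm and 40 mm high, with a square brass dot on top: a bystander, to be left where it stands; it does not fit the round pocket. Origin: centre of its underside; z up.
- box: shallow green gift box, fixed, 166 (x) x 198 (y) x 30 mm high; cream insert with plum-lined pockets 10 mm deep, floors at z = 20, rims at z = 30 mm. Origin: centre of underside, z up. Long pocket: centre x -46, y 0, 54 wide (x), 178 long (y). Round pocket: centre x +35, y +49, diameter 80. A third pocket at x +35, y -46 is already filled by a fixed wood block, 54 square, top at z = 35.
Not all that is in view belongs to the job. Leave any blue or pink look-alike of the round_case alone.

How it is judged:
At the end, for the whole second after the job is handed in: Short fan flat (7 deg), within 20 mm of the long pocket's centre and 15 deg of its line; round case upright (7 deg), within 18 mm of the round pocket's centre in box x and y; both under 4 mm off the pocket floors, still and released; square case within 20 mm of its start (x of short_fan in the frame of box between -0.066 and -0.026 m and y of short_fan in the frame of box between -0.02 and 0.02 m and z of each of short_fan, round_case in the frame of box below 0.024 m and angle between each of short_fan, round_case's own z axis and vertical below 0.12 rad and angle between the x axis of short_fan and the y axis of box, either way round below 0.26 rad and linear speed of each of short_fan, round_case below 0.02 m/s and angular speed of each of short_fan, round_case below 0.2 rad/s and contact force between the fingers and short_fan below 0.05 N and x of round_case in the frame of box between 0.017 and 0.053 m and y of round_case in the frame of box between 0.031 and 0.067 m and contact force between the fingers and round_case below 0.05 N and distance of square_case from where it was at the start of the episode below 0.02 m); the robot touches nothing.
It fails at once if the short fan falls or is flung (free of the fingers and faster than 0.7 m/s, a drop of about 25 mm) (contact force between the fingers and short_fan below 0.05 N and linear speed of short_fan above 0.7 m/s).
It fails at once if the round case falls or is flung (free of the fingers and faster than 0.7 m/s, a drop of about 25 mm) (contact force between the fingers and round_case below 0.05 N and linear speed of round_case above 0.7 m/s).
It fails at once if the square case is moved by more than 30 mm (distance of square_case from where it was at the start of the episode above 0.03 m).
It also fails if it takes over 56 s, if anything falls off the work surface, if the arm or the gripper's body presses on something with over 40 N, if the wrist force passes 120 N, or if a joint passes its speed limit or range.

## Working session

There is one attempt and no reset: what is moved stays moved. The work goes in short steps, Python scripts to look and compute and a tool call to move; the robot and the scene stay as the last step left them, time stands still between calls to the robot, and variables do not carry over. Pictures are saved under pics/ and viewed, at most 10 in all, crops included, and the job is handed in when it is done.

Besides the shell and the picture viewer there is one more tool, called after ">>>" as name(argument=value, ...) on one line, values as JSON. drive_tool: Moves the arm, as the interface text tells. Its arguments: {"type":"object","properties":{"rows":{"type":"array","items":{"type":"array"}},"jaw":{"type":"number"},"grip_force":{"type":"number"}},"required":["rows"]}

```bash
mkdir -p pics; cat > h.py <<'E'
import numpy as np, cv2
from station import ctrl, vision
def grab(n,f):
    d=vision.get_image(n); cv2.imwrite('pics/'+f,d['image']); np.save('pics/'+f+'.npy',d,allow_pickle=True); return d
def load(f): return np.load('pics/'+f+'.npy',allow_pickle=True).item()
def foc(d): return d['image'].shape[0]/2/np.tan(np.radians(d['vertical_fov'])/2)
def w(d,u,v,z):
    R=np.array(d['R']);t=np.array(d['t']);r=R.T@np.array([(u-d['cx'])/foc(d),(v-d['cy'])/foc(d),1]);c=-R.T@t
    return c+r*(z-c[2])/r[2]
def px(d,X):
    p=np.array(d['R'])@np.array(X)+np.array(d['t']);return foc(d)*p[:2]/p[2]+[d['cx'],d['cy']]
E
python3 - <<'E'
from h import *
a=grab('top','top0.png');b=grab('scene','scene0.png')
cv2.imwrite('pics/top0b.png',cv2.resize(a['image'],(800,600),interpolation=cv2.INTER_CUBIC))
o=ctrl.get_obs();print(ctrl.finger_overhang,o['tool_pos'],o['tool_rot'],o['opening'],o['t'])
for d in(a,b):print(d['vertical_fov'],-np.array(d['R']).T@np.array(d['t']),np.round(d['R'],3).tolist())
E
```

```text
0.0726 [ 0.24371592 -0.57504885  0.30276458] [-3.07686897e+00 -6.24942300e-01  2.28445971e-04] 0.08589064803407258 0.1
46.88604856936559 [ 0.49493475 -0.0306392   0.86639269] [[0.018, -1.0, 0.009], [-0.993, -0.018, -0.116], [0.116, -0.007, -0.993]]
48.7529341996642 [1.03372288 0.174045   0.88100056] [[-0.407, 0.914, 0.008], [0.773, 0.349, -0.53], [-0.487, -0.209, -0.848]]
```

View pics/top0b.png

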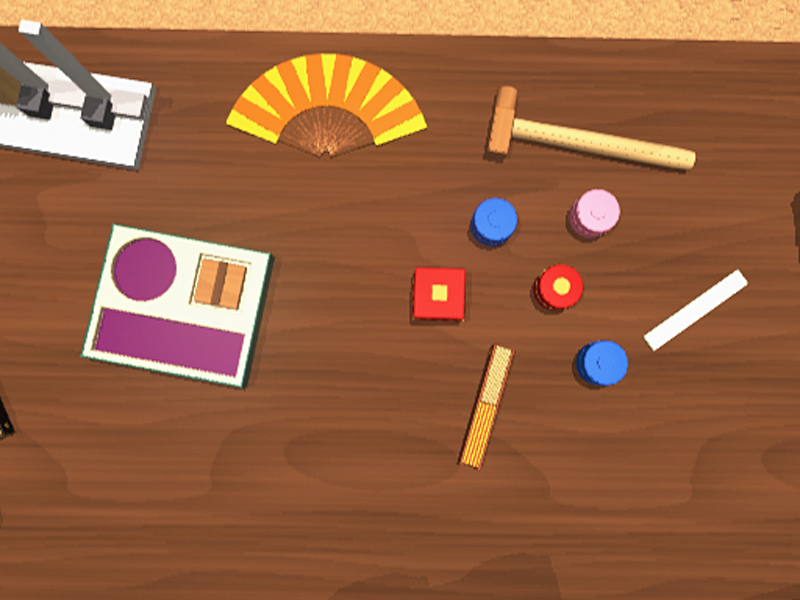

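View pics/scene0.png

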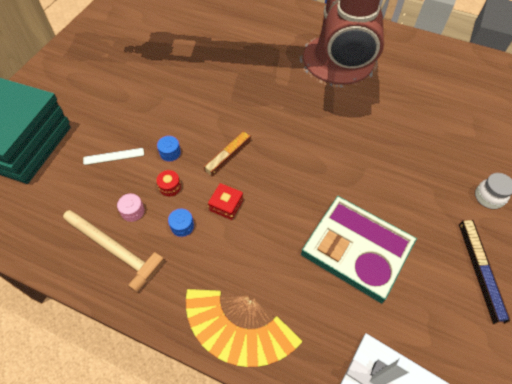

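Top view (800x600 scale): the short fan is centred near (487,407), the only bare-wood and orange bar. The dark blue fan is out of this view, at scene (485,270). Look-alikes for the round case:
- Round red with round dot at (560,287): this is the one.
- Square red with square dot at (439,294): bystander.
- Blue at (494,222) and (602,363), and pink at (596,213): decoys.

The box is near (177,305), with the round pocket at (144,269), the block at (219,282) and the long pocket at (168,343).

```bash
python3 - <<'E'
from h import *
d=load('top0.png');s=1.5625
hsv=cv2.cvtColor(d['image'],cv2.COLOR_BGR2HSV)
def W(u,v,z):return w(d,u/s,v/s,z)
# purple pockets
m=cv2.inRange(hsv,(135,80,50),(165,255,255))
n,l,st,c=cv2.connectedComponentsWithStats(m)
for i in range(1,n):
    if st[i,4]>200:
        pts=np.argwhere(l==i)[:,::-1]; P=np.array([w(d,*p,.02)[:2] for p in pts]).astype(np.float32)
        r=cv2.minAreaRect(P);print('plum',c[i]*s,P.mean(0),r)
for nm,(u,v,z) in dict(boxTL=(113,225,.03),boxTR=(272,254,.03),boxBR=(244,387,.03),boxBL=(82,355,.03),round_top=(561.5,286,.04),rdot=(562,286,.04),sq=(439.5,293,.04),fanA=(504,347,.024),fanB=(469,467,.024)).items(): print(nm,W(u,v,z).round(4))
# fan segmentation
x0,y0,x1,y1=[int(k/s) for k in(440,335,530,480)]
cv2.imwrite('pics/crop.png',cv2.resize(d['image'][int(170/s):int(490/s),int(400/s):int(640/s)],None,fx=3.5,fy=2.9 and 2.9,interpolation=cv2.INTER_CUBIC)[:600,:800])
m=cv2.inRange(hsv,(8,90,165),(35,255,255));m[:y0]=0;m[y1:]=0;m[:,:x0]=0;m[:,x1:]=0
P=np.array([w(d,*p,.024)[:2] for p in np.argwhere(m)[:,::-1]],np.float32);print('fan',len(P),cv2.minAreaRect(P),P.mean(0))
m=cv2.inRange(hsv,(0,180,120),(6,255,255))|cv2.inRange(hsv,(174,180,120),(180,255,255))
n,l,st,c=cv2.connectedComponentsWithStats(m)
for i in range(1,n):
    if st[i,4]>100:print('red',c[i]*s,st[i],w(d,*c[i],.038))
E
```

```text
plum [144.17331193 268.99596106] [0.6244862 0.2764545] ((0.6247245073318481, 0.27639463543891907), (0.07339418679475784, 0.07548688352108002), 28.641271591186523)
plum [168.90694896 341.50315169] [0.5356919  0.24110185] ((0.535855233669281, 0.24108490347862244), (0.17439451813697815, 0.05116304010152817), 80.27622985839844)
boxTL [0.6768 0.3142 0.03  ]
boxTR [0.6444 0.118  0.03  ]
boxBR [0.4824 0.1452 0.03  ]
boxBL [0.5171 0.341  0.03  ]
round_top [ 0.6102 -0.2343  0.04  ]
rdot [ 0.6102 -0.2349  0.04  ]
sq [ 0.5989 -0.087   0.04  ]
fanA [ 0.5361 -0.1673  0.024 ]
fanB [ 0.3924 -0.1255  0.024 ]
fan 908 ((0.4650425612926483, -0.14634914696216583), (0.02487155608832836, 0.14874356985092163), 73.8125991821289) [ 0.46906087 -0.14729011]
red [560.49149904 285.50646552] [345 169  29  28 522] [ 0.6110334  -0.23357946  0.038     ]
red [438.92866357 292.28424923] [264 171  34  34 969] [ 0.60000738 -0.08641128  0.038     ]
```

View pics/crop.png

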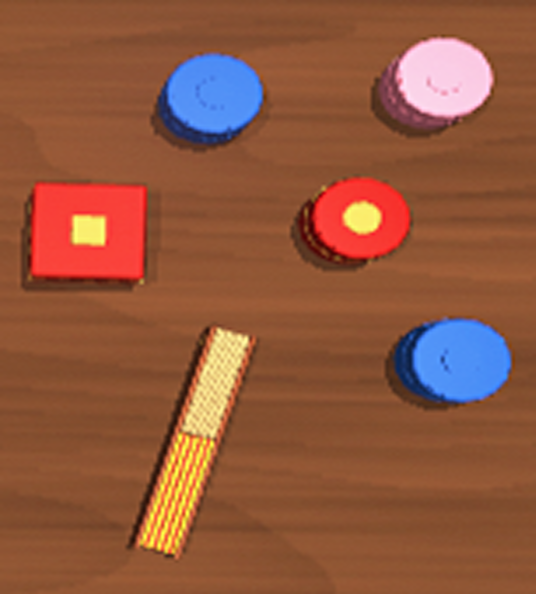

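The crop confirms the choice: round red with a round dot at (362,218), and the fan with wood ribs at its upper end at (195,440). The measurements agree with the sizes given: the fan measures 149x25 mm, and the two pocket centres are consistent with the box at yaw -9.7°. I'll move above the fan now, turning to yaw -16.2° on the way.

>>> drive_tool(rows=[[[0,0,0],0.137],[[0,0,0],0.137],[[0,0,0],0.137],[[0,0,0],0.137],[[0,0,0],0.136]], jaw=0, grip_force=30)

```text
t: 0.6
tool_pos: [0.2438, -0.5752, 0.3031]
tool_rot: [-3.108, 0.452, 0.001]
contact_force: [-0.4, -0.5, -0.2]
opening: 0.0854
grip_force: 0.0
```

>>> drive_tool(rows=[[[0.009,-0.047,0.01],0],[[0.009,-0.047,0.01],0],[[0.009,-0.047,0.01],0],[[0.009,-0.047,0.01],0],[[0.009,-0.047,0.01],0],[[0.009,-0.047,0.01],0],[[0.009,-0.047,0.01],0],[[0.009,-0.047,0.01],0],[[0.009,-0.047,0.01],0],[[0.009,-0.047,0.01],0]])

```text
t: 1.6
tool_pos: [0.4618, -0.1473, 0.2033]
tool_rot: [3.11, -0.444, 0.0]
contact_force: [0.6, -0.5, -0.3]
opening: 0.0856
grip_force: 0.0
```

>>> drive_tool(rows=[[[0,0,0],0],[[0,0,0],0],[[0,0,0],0]])

```text
t: 1.9
tool_pos: [0.4614, -0.1499, 0.204]
tool_rot: [3.11, -0.444, -0.0]
contact_force: [0.5, 0.9, -0.9]
opening: 0.0854
grip_force: 0.0
```

```bash
cat >> h.py <<'E'
from scipy.spatial.transform import Rotation as Ro
def go(p,yaw=None):
    o=ctrl.get_obs();R=Ro.from_rotvec(o['tool_rot']).as_matrix();y=np.arctan2(R[1,0],R[0,0])
    print('pos',o['tool_pos'].round(4),'yaw',np.degrees(y).round(2),'tilt z',R[:,2].round(4),'shift tool',(R.T@(np.array(p)-o['tool_pos'])).round(4),'turn',None if yaw is None else round(y-np.radians(yaw),4),'open',o['opening'],'t',o['t'])
E
python3 - <<'E'
from h import *
d=grab('wrist','wr1.png')
im=d['image'].copy()
c=np.array([.465,-.1463,.024]);a=np.radians(-16.2);e=np.array([np.cos(a),np.sin(a),0]);n=np.array([-e[1],e[0],0])
q=[px(d,c+s*.075*e+k*.013*n) for s,k in((1,1),(1,-1),(-1,-1),(-1,1))]
cv2.polylines(im,[np.int32(q)],True,(255,0,255),1);cv2.imwrite('pics/wr1o.png',im)
go([.465,-.1463,.085],-16.2)
E
```

```text
pos [ 0.4614 -0.1503  0.2042] yaw -16.32 tilt z [ 3.e-04 -4.e-04 -1.e+00] shift tool [ 0.0023 -0.0049  0.1192] turn -0.0021 open 0.08533402674708827 t 1.95
```

View pics/wr1o.png

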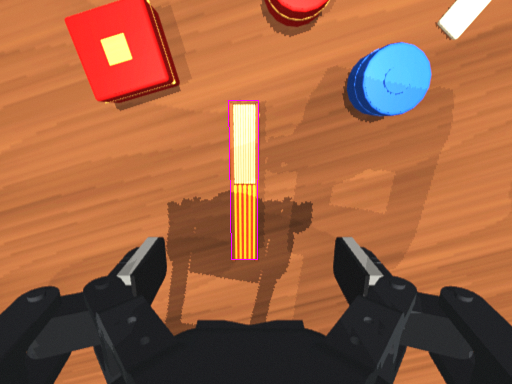

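The wrist view shows the predicted fan outline matching the fan, (228-260, 100-260). I'll descend and grasp.

>>> drive_tool(rows=[[[0.001,-0.003,0.015],0],[[0.001,-0.002,0.025],0],[[0,0,0.025],0],[[0,0,0.022],0],[[0,0,0.018],0],[[0,0,0.01],0],[[0,0,0.004],0],[[0,0,0],0],[[0,0,0],0]])

```text
t: 2.85
tool_pos: [0.4655, -0.1455, 0.0857]
tool_rot: [3.11, -0.444, 0.002]
contact_force: [0.3, -0.0, -0.0]
opening: 0.0853
grip_force: 0.0
```

>>> drive_tool(rows=[[[0,0,0],0],[[0,0,0],0],[[0,0,0],0],[[0,0,0],0],[[0,0,0],0],[[0,0,0],0],[[0,0,0],0],[[0,0,0],0],[[0,0,0],0],[[0,0,0],0]], jaw=1, grip_force=30)

```text
t: 3.85
tool_pos: [0.4652, -0.1452, 0.0853]
tool_rot: [3.11, -0.443, 0.001]
contact_force: [0.3, 1.0, 4.9]
opening: 0.0248
grip_force: 30.2
```

Gripped at a 25 mm opening. Next I'll lift, turn by -96.5° and carry.

>>> drive_tool(rows=[[[0,0,-0.005],0],[[0,0,-0.01],0],[[0,0,-0.015],0],[[0,0,-0.015],0],[[0,0,-0.015],0],[[0,0,-0.015],0],[[0,0,-0.01],0],[[0,0,-0.005],0]])

```text
t: 4.65
tool_pos: [0.4652, -0.1452, 0.1762]
tool_rot: [3.11, -0.443, 0.003]
contact_force: [-0.3, -0.0, -0.6]
opening: 0.025
grip_force: 29.6
```

>>> drive_tool(rows=[[[0,0,0],-0.06],[[0,0,0],-0.1],[[0,0,0],-0.1],[[0,0,0],-0.1],[[0,0,0],-0.1],[[0,0,0],-0.1],[[0,0,0],-0.1],[[0,0,0],-0.1],[[0,0,0],-0.1],[[0,0,0],-0.1]])

```text
t: 5.65
tool_pos: [0.4645, -0.1449, 0.1743]
tool_rot: [-2.96, -1.049, 0.002]
contact_force: [-0.2, -0.4, -0.2]
opening: 0.0255
grip_force: 29.6
```

>>> drive_tool(rows=[[[0,0,0],-0.1],[[0,0,0],-0.1],[[0,0,0],-0.1],[[0,0,0],-0.1],[[0,0,0],-0.1],[[0,0,0],-0.1],[[0,0,0],-0.08],[[0,0,0],-0.045],[[0,0,0],0],[[0,0,0],0]])

```text
t: 6.65
tool_pos: [0.4646, -0.145, 0.1745]
tool_rot: [-2.401, -2.024, 0.001]
contact_force: [0.4, -0.8, -0.4]
opening: 0.0252
grip_force: 29.6
```

```bash
python3 -c "
from h import *
go([.536,.241,.16],80.28)"
```

```text
pos [ 0.4646 -0.145   0.1745] yaw 80.26 tilt z [-8.e-04  4.e-04 -1.e+00] shift tool [0.3925 0.0051 0.0146] turn -0.0003 open 0.025223696550079854 t 6.65
```

>>> drive_tool(rows=[[[0.015,0,0],0],[[0.03,0,0],0],[[0.04,0,0],0],[[0.045,0,0],0],[[0.045,0,0],0],[[0.045,0.001,0],0],[[0.045,0.001,0],0],[[0.045,0.001,0],0],[[0.04,0.001,0],0],[[0.03,0.001,0],0]])

```text
t: 7.65
tool_pos: [0.5337, 0.2311, 0.1748]
tool_rot: [-2.4, -2.027, -0.0]
contact_force: [-0.5, -0.2, -0.7]
opening: 0.0252
grip_force: 29.6
```

>>> drive_tool(rows=[[[0.012,0,0],0],[[0,0,0.01],0],[[0,0,0.005],0],[[0,0,0],0],[[0,0,0],0]])

```text
t: 8.15
tool_pos: [0.5355, 0.2392, 0.1593]
tool_rot: [-2.402, -2.024, 0.002]
contact_force: [0.0, 0.1, 0.7]
opening: 0.025
grip_force: 29.6
```

```bash
python3 - <<'E'
from h import *
d=grab('wrist','wr2.png');go([.536,.241,.105],80.28)
im=d['image'].copy();a=np.radians(80.28);e=np.array([np.cos(a),np.sin(a),0]);n=np.array([-e[1],e[0],0])
c=np.array([.536,.241,.02])
q=[px(d,c+s*.089*e+k*.027*n+[0,0,.01]) for s,k in((1,1),(1,-1),(-1,-1),(-1,1))]
cv2.polylines(im,[np.int32(q)],True,(0,255,0),1)
o=ctrl.get_obs()['tool_pos'];b=np.array([o[0],o[1],o[2]-.085+.024])
q=[px(d,b+s*.075*e+k*.013*n) for s,k in((1,1),(1,-1),(-1,-1),(-1,1))]
cv2.polylines(im,[np.int32(q)],True,(255,255,0),1)
cv2.imwrite('pics/wr2o.png',im)
E
```

```text
pos [0.5357 0.2394 0.1598] yaw 80.23 tilt z [-3.e-04 -3.e-04 -1.e+00] shift tool [ 0.0017 -0.      0.0548] turn -0.001 open 0.02512598407038864 t 8.2
```

View pics/wr2o.png

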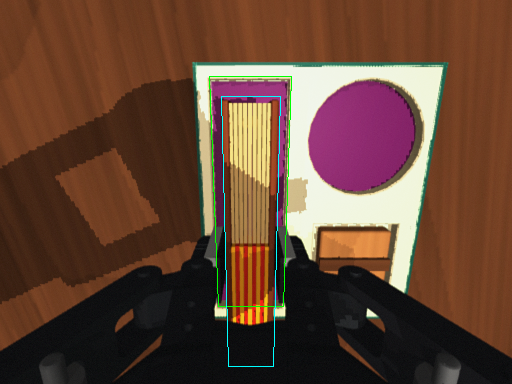

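The wrist view shows the fan (222-280) centred over the long pocket (210-291), level with it and in line. I'll lower it.

>>> drive_tool(rows=[[[0.001,0,0.008],0],[[0.001,0,0.012],0],[[0,0,0.012],0],[[0,0,0.01],0],[[0,0,0.006],0],[[0,0,0.004],0],[[0,0,0.001],0],[[0,0,0],0],[[0,0,0],0]])

```text
t: 9.1
tool_pos: [0.5365, 0.2426, 0.1075]
tool_rot: [2.401, 2.026, 0.002]
contact_force: [0.6, -0.1, -0.2]
opening: 0.0254
grip_force: 29.6
```

>>> drive_tool(rows=[[[0,0,0.001],0],[[0,0,0.001],0],[[0,0,0.001],0],[[0,0,0],0],[[0,0,0],0]])

```text
t: 9.6
tool_pos: [0.5365, 0.2426, 0.1053]
tool_rot: [2.401, 2.026, 0.0]
contact_force: [-2.8, -1.1, 6.7]
opening: 0.025
grip_force: 30.4
```

Contact is at 6.7 N, so the fan is on the floor. I'll release and rise.

>>> drive_tool(rows=[[[0,0,0],0],[[0,0,0],0],[[0,0,0],0],[[0,0,0],0],[[0,0,0],0],[[0,0,0],0]], jaw=0.35)

```text
t: 10.2
tool_pos: [0.536, 0.2424, 0.1038]
tool_rot: [-2.401, -2.026, 0.0]
contact_force: [-0.2, -0.3, -0.6]
opening: 0.0556
grip_force: 0.0
```

>>> drive_tool(rows=[[[0,0,-0.005],0],[[0,0,-0.01],0],[[0,0,-0.02],0],[[0,0,-0.03],0],[[0,0,-0.03],0],[[0,0,-0.02],0],[[0,0,0],0]])

```text
t: 10.9
tool_pos: [0.5382, 0.2432, 0.2242]
tool_rot: [2.398, 2.024, 0.013]
contact_force: [0.1, 0.8, 1.0]
opening: 0.0554
grip_force: 0.0
```

```bash
python3 - <<'E'
from h import *
d=grab('wrist','wr3.png');go([.61,-.2340,.18],0)
im=d['image'].copy();a=np.radians(80.28);e=np.array([np.cos(a),np.sin(a),0]);n=np.array([-e[1],e[0],0])
for c,L,W_ in(([.536,.241,.03],.089,.027),([.536,.241,.044],.075,.013)):
  q=[px(d,np.array(c)+s*L*e+k*W_*n) for s,k in((1,1),(1,-1),(-1,-1),(-1,1))]
  cv2.polylines(im,[np.int32(q)],True,(0,255,0),1)
cv2.imwrite('pics/wr3o.png',im)
E
```

```text
pos [0.5371 0.2428 0.2215] yaw 80.32 tilt z [ 0.0046  0.0014 -1.    ] shift tool [-0.4578  0.1519  0.0412] turn 1.4018 open 0.05556987151490067 t 10.95
```

View pics/wr3o.png

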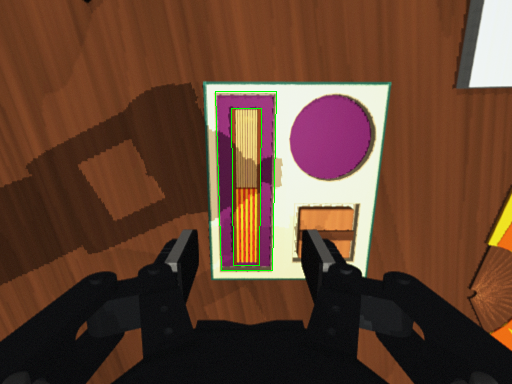

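The wrist view shows the fan at (232-262, 108-265), on its predicted outline centred in the pocket. Now the round case.

>>> drive_tool(rows=[[[-0.045,0.015,0],0],[[-0.046,0.015,0],0],[[-0.046,0.015,0],0],[[-0.046,0.015,0],0],[[-0.046,0.015,0],0],[[-0.046,0.015,0],0],[[-0.046,0.016,0],0],[[-0.046,0.016,0],0],[[-0.046,0.015,0],0],[[-0.045,0.015,0],0]], jaw=0)

```text
t: 11.95
tool_pos: [0.6081, -0.2363, 0.2167]
tool_rot: [-2.399, -2.024, 0.002]
contact_force: [0.9, -0.1, -0.1]
opening: 0.0857
grip_force: 0.0
```

>>> drive_tool(rows=[[[0,0,0],0.14],[[0,0,0],0.14],[[0,0,0],0.14],[[0,0,0],0.14],[[0,0,0],0.14],[[0,0,0],0.14],[[0,0,0],0.14],[[0,0,0],0.14],[[0,0,0],0.14],[[0,0,0],0.14]])

```text
t: 12.95
tool_pos: [0.608, -0.2341, 0.2165]
tool_rot: [-3.14, 0.006, 0.005]
contact_force: [-0.9, -0.2, -0.3]
opening: 0.0852
grip_force: 0.0
```

>>> drive_tool(rows=[[[0,0,0.02],0],[[0,0,0.02],0],[[0,0,0],0],[[0,0,0],0]])

```text
t: 13.35
tool_pos: [0.6081, -0.2342, 0.1772]
tool_rot: [-3.14, -0.003, 0.005]
contact_force: [-0.8, 1.0, 0.4]
opening: 0.0854
grip_force: 0.0
```

```bash
python3 - <<'E'
from h import *
d=grab('wrist','wr4.png');go([.61,-.2340,.087],0)
im=d['image'].copy()
th=np.linspace(0,6.28,60)
cv2.polylines(im,[np.int32([px(d,[.61+.027*np.cos(t),-.234+.027*np.sin(t),.04]) for t in th])],True,(0,255,0),1)
for s in(1,-1):
  q=[[.61+i*.011,-.234+s*k,.02] for i,k in((1,.043),(1,.058),(-1,.058),(-1,.043))]
  cv2.polylines(im,[np.int32([px(d,p) for p in q])],True,(255,255,0),1)
cv2.imwrite('pics/wr4o.png',im)
E
```

```text
pos [ 0.6088 -0.2345  0.1786] yaw 0.1 tilt z [-7.e-04  4.e-04 -1.e+00] shift tool [ 0.0013 -0.0005  0.0916] turn 0.0018 open 0.08543257619337982 t 13.4
```

View pics/wr4o.png

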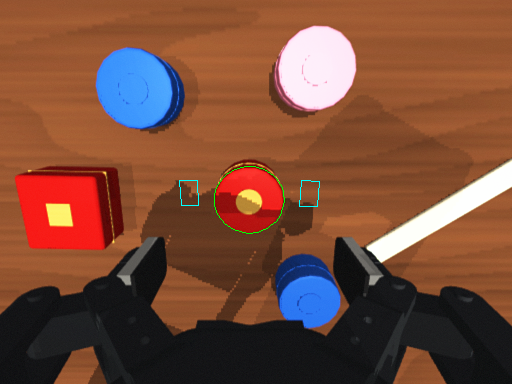

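The wrist view shows the round red top (249,200) matching the prediction, with both finger landing spots, (189,193) and (310,193), clear of the neighbours. I'll descend and grip.

>>> drive_tool(rows=[[[0.001,0,0.012],0],[[0,0,0.02],0],[[0,0,0.02],0],[[0,0,0.018],0],[[0,0,0.013],0],[[0,0,0.006],0],[[0,0,0.002],0],[[0,0,0],0],[[0,0,0],0]])

```text
t: 14.3
tool_pos: [0.6105, -0.2349, 0.089]
tool_rot: [3.141, 0.003, 0.003]
contact_force: [0.2, 0.9, 0.8]
opening: 0.0857
grip_force: 0.0
```

>>> drive_tool(rows=[[[0,0,0],0],[[0,0,0],0],[[0,0,0],0],[[0,0,0],0],[[0,0,0],0],[[0,0,0],0],[[0,0,0],0],[[0,0,0],0]], jaw=1)

```text
t: 15.1
tool_pos: [0.6104, -0.2348, 0.0888]
tool_rot: [3.141, 0.003, 0.002]
contact_force: [0.3, -0.9, 5.6]
opening: 0.0531
grip_force: 32.3
```

>>> drive_tool(rows=[[[0,0,-0.005],0],[[0,0,-0.01],0],[[0,0,-0.015],0],[[0,0,-0.015],0],[[0,0,-0.015],0],[[0,0,-0.015],0],[[0,0,-0.01],0],[[0,0,-0.005],0],[[0,0,0],0],[[0,0,0],0]])

```text
t: 16.1
tool_pos: [0.6096, -0.2344, 0.1773]
tool_rot: [-3.141, -0.003, 0.001]
contact_force: [0.3, 0.6, -1.6]
opening: 0.0531
grip_force: 31.7
```

```bash
python3 -c "
from h import *
go([.6242,.2760,.17],-9.7)"
```

```text
pos [ 0.6096 -0.2344  0.1773] yaw 0.1 tilt z [-9.e-04  5.e-04 -1.e+00] shift tool [ 0.0155 -0.5104  0.0075] turn 0.1711 open 0.053086727419073734 t 16.1
```

>>> drive_tool(rows=[[[0.001,-0.015,0],0],[[0.001,-0.03,0],0],[[0.002,-0.04,0],0],[[0.002,-0.045,0],0],[[0.002,-0.045,0],0],[[0.002,-0.045,0],0],[[0.002,-0.045,0],0],[[0.002,-0.045,0],0],[[0.001,-0.045,0],0],[[0,-0.045,0],0]])

```text
t: 17.1
tool_pos: [0.6231, 0.1682, 0.177]
tool_rot: [-3.141, -0.004, 0.002]
contact_force: [1.8, -0.5, -0.6]
opening: 0.053
grip_force: 31.8
```

>>> drive_tool(rows=[[[0,-0.045,0],0],[[0,-0.035,0],0],[[0,-0.02,0],0],[[0,-0.01,0],0],[[0,0,0.01],0],[[0,0,0.005],0],[[0,0,0],0],[[0,0,0],0]])

```text
t: 17.9
tool_pos: [0.624, 0.274, 0.1622]
tool_rot: [3.141, 0.0, -0.002]
contact_force: [0.6, 0.4, -1.0]
opening: 0.053
grip_force: 31.9
```

```bash
python3 - <<'E'
from h import *
d=grab('wrist','wr5.png');go([.6242,.2760,.1088],0)
im=d['image'].copy();th=np.linspace(0,6.28,60)
cv2.polylines(im,[np.int32([px(d,[.6242+.04*np.cos(t),.276+.04*np.sin(t),.03]) for t in th])],True,(0,255,0),1)
cv2.imwrite('pics/wr5o.png',im)
E
```

```text
pos [0.6242 0.2743 0.1628] yaw 0.01 tilt z [-3.e-04 -2.e-04 -1.e+00] shift tool [ 0.     -0.0017  0.054 ] turn 0.0002 open 0.053083500622896726 t 17.95
```

View pics/wr5o.png

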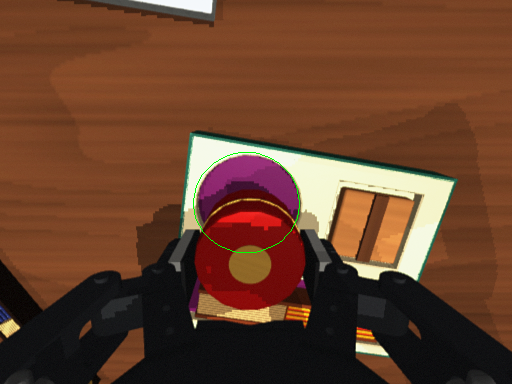

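The wrist view shows the case held upright, and the green predicted rim (248,203) lies on the pocket. I'll lower it.

>>> drive_tool(rows=[[[0,-0.001,0.008],0],[[0,-0.001,0.012],0],[[0,0,0.012],0],[[0,0,0.01],0],[[0,0,0.006],0],[[0,0,0.003],0],[[0,0,0.001],0],[[0,0,0],0],[[0,0,0],0]])

```text
t: 18.85
tool_pos: [0.6244, 0.2776, 0.1116]
tool_rot: [-3.141, -0.003, -0.002]
contact_force: [-0.1, -0.6, -0.6]
opening: 0.0529
grip_force: 31.9
```

>>> drive_tool(rows=[[[0,0,0.001],0],[[0,0,0.001],0],[[0,0,0],0],[[0,0,0],0]])

```text
t: 19.25
tool_pos: [0.624, 0.2775, 0.1089]
tool_rot: [-3.142, -0.003, 0.0]
contact_force: [-0.1, -0.4, -1.1]
opening: 0.0529
grip_force: 31.9
```

>>> drive_tool(rows=[[[0,0,0.001],0],[[0,0,0],0],[[0,0,0],0]])

```text
t: 19.55
tool_pos: [0.6242, 0.2775, 0.1088]
tool_rot: [-3.141, -0.003, -0.001]
contact_force: [-3.8, -2.1, 4.0]
opening: 0.053
grip_force: 32.3
```

Contact with the pocket floor. I'll release and rise.

>>> drive_tool(rows=[[[0,0,0],0],[[0,0,0],0],[[0,0,0],0],[[0,0,0],0],[[0,0,0],0],[[0,0,0],0],[[0,0,0],0]], jaw=0)

```text
t: 20.25
tool_pos: [0.624, 0.2774, 0.1079]
tool_rot: [-3.142, -0.003, -0.0]
contact_force: [0.7, 0.8, 0.7]
opening: 0.0857
grip_force: 0.0
```

>>> drive_tool(rows=[[[0,0,-0.005],0],[[0,0,-0.01],0],[[0,0,-0.02],0],[[0,0,-0.03],0],[[0,0,-0.03],0],[[0,0,-0.02],0],[[0,0,-0.01],0],[[0,0,0],0],[[0,0,0],0]])

```text
t: 21.15
tool_pos: [0.6236, 0.2773, 0.2321]
tool_rot: [3.141, 0.003, -0.002]
contact_force: [0.0, -0.5, -0.2]
opening: 0.0855
grip_force: 0.0
```

```bash
python3 - <<'E'
from h import *
d=grab('wrist','wr6.png')
im=d['image'].copy();th=np.linspace(0,6.28,60)
for r,z in((.04,.03),(.027,.06)):
  cv2.polylines(im,[np.int32([px(d,[.6242+r*np.cos(t),.276+r*np.sin(t),z]) for t in th])],True,(0,255,0),1)
cv2.imwrite('pics/wr6o.png',im)
E
```

```text
(no output)
```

View pics/wr6o.png

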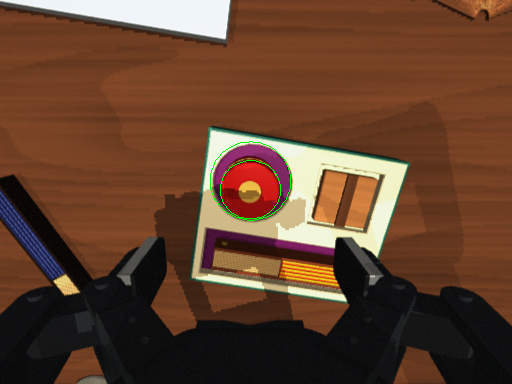

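The case top at (250,190) lies on its predicted circle inside the pocket, and the fan lies in the long pocket. I'll hand in.

```bash
python3 -c "
from station import ctrl
print(ctrl.finish_job())"
```

```text
the job is handed in; nothing more can be done
None
```

I packed the short fan flat in the long pocket and stood the round case upright in the round pocket, without touching the square case, and handed the job in at about 21 s; the hand-in returned no verdict.

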